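Bolt home and guide rod through both bushings

TASK

Push the rod guide's sliding bolt fully home into its keeper, which brings the bushing in the bolt under the bushing in the arm. Then take the long rod out of the two-hole stand and thread it straight down through the upper bushing and then the one in the bolt; finish while still holding it by its head, upright, with its tip hanging about midway between the underside of the bolt and the base plate. Leave the short rod in the stand and everything else on the bench where it is.

Things in the scene. Friction and masses are not known exactly. Their poses are not given: they have to be found in the camera images.
- rod_guide: Fixed fixture. Origin on the bench under the upper bushing's axis; z up. Base plate 8 mm thick, x -50..75, y -65..175 mm. Post (x 42..68 mm) carries an arm (x -18..68, y -18..18, z 95..110 mm) with the upper bushing. The bolt runs along y at z 40..52 mm in guide staples at y 22..34 and 66..78 and the keeper at y -52..-32 mm (51 mm wide, 59 high).
- bolt_bar (a joint): Travel of the steel bolt towards the keeper (along -y of rod_guide), m: 0 = fully drawn, 0.050 = fully home against its stop (then its bore is in line with the upper bushing). Stays where left, about 2 N friction.
- bolt_knob (a point): Middle of the black upright knob on the bolt, 17 mm in diameter, from z 64 to 110 mm above the bench (this point: 93 mm). With the bolt home it is at x 0, y +100 mm of rod_guide.
- lower_bushing (a point): Centre of the top mouth of the bore through the bolt (16 mm bore, 12 mm deep, chamfered 2 mm), 52 mm above the bench. Moves with the bolt. Below the bolt it is open down to the base plate.
- upper_bushing (a point): Centre of the top mouth of the upper bushing: 16 mm bore, brass collar 23 mm outside, mouth 114 mm above the bench, lower mouth at 95 mm.
- rod_stand: Fixed grey block 60 x 130 x 55 mm (x, y, z), origin under its centre, with two 13 mm wells 45 mm deep at y +35 and -35 mm; one holds the long rod, the other the short one.
- guide_rod: The long rod: loose steel, 150 mm long, 0.1 to 0.2 kg, upright in one well. Origin at the tip (lower end), z along the rod to its head. Shaft 12 mm in diameter, tapered over the last 4 mm to 7 mm; head: ribbed cylinder 18 mm in diameter, z 115 to 150 mm. In the stand its tip is 10 mm above the bench.
- rod_tip (a point): Centre of the long rod's lower end (its origin).
- short_rod: The short rod, to be left alone: same shaft and head, but 95 mm long. Origin at its lower end.
- bottle_by: Bystander: round white bottle with blue cap, 66 x 66 x 117 mm. Origin under its centre.
- timer_by: Bystander: bench timer lying flat, 64 x 68 x 21 mm. Origin under its centre.
- case_by: Bystander: small cover glass box, 34 x 40 x 15 mm. Origin under its centre.
There are look-alikes about, which are no part of the job. Leave any red or yellow look-alike of the guide_rod alone.

How it is judged:
By the outcome, as a careful person would: the job done as asked, in the order asked, and still so for the second after the job is handed in, while the arm keeps its last pose, push and grip.
It also fails if it takes over 58 s, if anything falls off the work surface, if the arm or the gripper's body presses on something with over 40 N, if the wrist force passes 120 N, or if a joint passes its speed limit or range.

ROBOT

A 6-joint arm with a two-finger parallel gripper is mounted at the origin on a cart in front of the work surface, level with it; the furniture and walls round the work are solid. World frame = base frame: x ahead of the robot, y to its left, z up, the work surface at z = 0. Lengths are in m, angles in rad, forces in N, time in s.
With the tool pointing down it reaches from about 0.375 to 0.825 m from the base axis. Payload 5.5 kg.
Tool frame: the origin (TCP) lies midway between the tips of the shut fingers; the grasp point (between the pads) lies 19 mm behind it; z points along the fingers, y is the line along which they close (so a half turn about z gives the same grasp; the last joint's range is limited). The gripper opens to 85 mm and grips with 20 to 120 N. Pads are 22 mm wide; open, the fingers measure 114 mm over their backs; the gripper's body (76 mm by 85 mm) begins 54 mm behind the grasp point. The pads swing forward as they close: fully open they stand 13 mm farther back than shut.
Start: joints at [-1.129, 0.314, -0.047, 1.21, 0, 1.571], TCP at [0.257, -0.542, 0.231] pointing down, gripper open.
Joint ranges: [-2.67, 2.67], [-0.69, 1.73], [-1.03, 1.25], [-2.08, 2.16], [-1.42, 1.45], [-3.14, 3.14]. Speed limits (rad/s): [2.39, 2.39, 3.01, 3.14, 3.14, 3.14].

INTERFACE

Orientations are given as a unit quaternion [x, y, z, w].
In Python, from plant import * gives the robot as it stands.
- The arm moves only by the tool step_arm, never from a script. Its argument "plan" is a list of rows, each a list of 5 numbers: the shift along the tool's x, y, z in m, then the turn about the tool's z in rad, then the closure, from -1 (fully open) to 1 (shut). A call has exactly 5 rows; each row shifts and turns the commanded pose from where the row before left it, along the tool's axes as they then stand; what a row does not reach is not made up. A row lasts 1/12 s, in which the tool goes at most 41.7 mm and 7.16 degrees, less where a joint would pass 70% of its speed; a pose out of reach is approached as far as the arm can. A call with a gripper value outside its range is refused whole. The fingers move at their own pace and stop on an object; the grip force is fixed at half the most. Time passes only in rows, so rows that do not move let the fingers close, or fill a call up. It gives the time, the measured TCP pose, the force, the opening and the grip force at its end, in the units of the state.
- sense(): the state, without advancing time (a new reading comes with each control period).
- camera(name): name is "side" or "top"; returns the picture (400x640x3 uint8, red, green, blue); there is no depth.
- camera_model(name): a dict with "intrinsics" (3x3 intrinsics, pixels), "origin" and "orientation" of the camera in the world. Camera axes: x right, y down, z forward; pixel columns grow to the right and rows downward; lengths in m; the calibration is good to about 2 mm. A picture is of the moment at which its call begins. camera_model takes no time and is no camera call.
- hand_in(): hands the job in; it is judged then, once.
The state is a dict: "time": time; "joints": joint angles; "dq": joint speeds; "effort": joint torques, N m; "tool_pos": TCP position; "ee_rot": TCP orientation; "wrist_force": force on the tool from outside, world axes, zero at the start; "wrist_torque": the same for the moment, N m; "finger_gap": finger opening in m; "finger_force": force on a finger pad.
Only numpy, scipy, OpenCV 4.12 (cv2) and the standard library are available. Lean on these libraries where they do the work, as an engineer would, in place of code of your own. Each camera call takes 0.05 s, during which the arm holds its last target. There are 200 camera calls.

## Working session

There is one attempt and no reset: what is moved stays moved. The work goes in short steps, Python scripts to look and compute and a tool call to move; the robot and the scene stay as the last step left them, time stands still between calls to the robot, and variables do not carry over. Pictures are saved under pics/ and viewed, at most 10 in all, crops included, and the job is handed in when it is done.

Besides the shell and the picture viewer there is one more tool, called after "Emit:" as name(argument=value, ...), one argument or row to a line, values as JSON. step_arm: Moves the arm, as the interface text tells. Its arguments: {"type":"object","properties":{"plan":{"type":"array","items":{"type":"array","items":{"type":"number"}}}},"required":["plan"]}

```bash
mkdir -p pics; python3 - <<'E'
from plant import *
import cv2
for n in("side","top"):
    im=camera(n); cv2.imwrite(f"pics/{n}0.png",im[:,:,::-1]); 
    m=camera_model(n); print(n,m)
s=sense(); print({k:s[k] for k in("time","tool_pos","ee_rot","finger_gap","wrist_force")})
E
```

```text
side {'intrinsics': array([[380.39358522,   0.        , 318.87940954],
       [  0.        , 380.39358522, 196.03919832],
       [  0.        ,   0.        ,   1.        ]]), 'origin': array([ 0.59776972, -0.74514485,  0.73437627]), 'orientation': array([ 0.90648348, -0.00960588,  0.00758535, -0.42206384])}
top {'intrinsics': array([[439.62998173,   0.        , 316.59602439],
       [  0.        , 439.62998173, 197.47980699],
       [  0.        ,   0.        ,   1.        ]]), 'origin': array([0.42226299, 0.01396089, 1.1144764 ]), 'orientation': array([-0.69605164,  0.71290104, -0.06216681,  0.05847658])}
{'time': 0.1, 'tool_pos': array([ 0.25632985, -0.54191578,  0.23051664]), 'ee_rot': array([ 9.75698197e-01,  2.19117394e-01, -1.69995843e-04, -7.52804428e-04]), 'finger_gap': 0.08542974213602411, 'wrist_force': array([-0.13464713,  0.37404709,  0.63913216])}
```

View pics/side0.png

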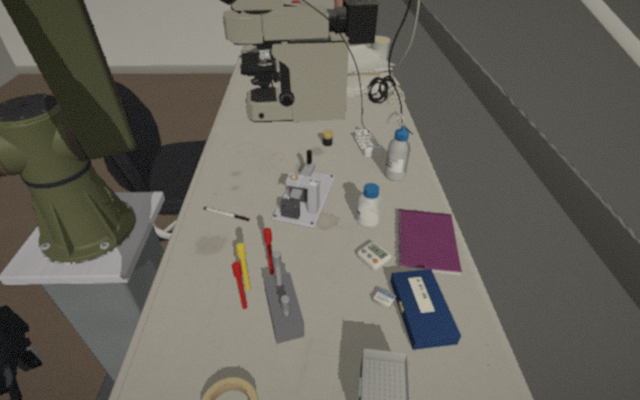

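View pics/top0.png

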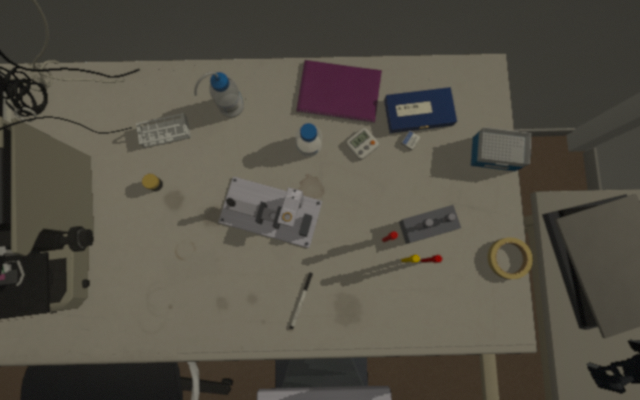

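The side view shows the guide at (305,195), the stand at (283,300) with two steel rods, and red/yellow look-alikes at (268,250), (243,268) and (240,285). In the top view the guide is at (270,212), the stand at (430,224) and the look-alikes at (392,237), (416,259) and (437,259). I'll enlarge both.

```bash
python3 - <<'E'
import cv2
a=cv2.imread("pics/top0.png"); b=cv2.imread("pics/side0.png")
f=lambda im,x0,x1,y0,y1,k:cv2.convertScaleAbs(cv2.resize(im[y0:y1,x0:x1],None,fx=k,fy=k,interpolation=cv2.INTER_CUBIC),alpha=1.6)
A=f(a,210,470,170,270,3); B=f(b,210,350,140,345,4)
cv2.imwrite("pics/c1.png",A)
g1=f(b,260,345,140,230,5); g2=f(b,225,310,220,345,4)
import numpy as np
h=max(g1.shape[0],g2.shape[0]);p=lambda g:cv2.copyMakeBorder(g,0,h-g.shape[0],0,5,0)
cv2.imwrite("pics/c2.png",np.hstack([p(g1),p(g2)]))
E
```

```text
(no output)
```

View pics/c1.png

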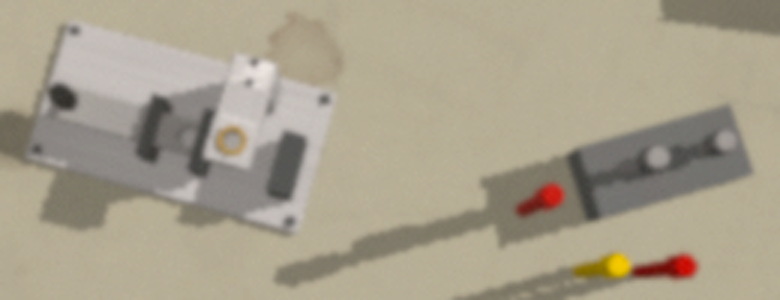

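View pics/c2.png

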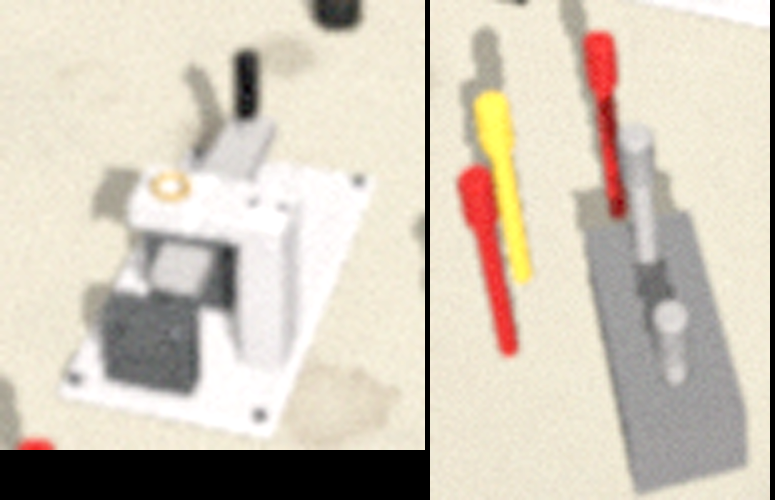

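c1/c2: the candidates for the guide rod are the steel rod at top (429,222) / side (277,254), the steel rod at top (451,217) / side (285,298), and the red/yellow ones outside the stand. The first steel rod stands much taller out of the block, so it is the long one; the crop confirms that. The bolt is drawn, its knob at top (231,202) and the brass ring at top (287,217). Next I'll measure.

```bash
cat > h.py <<'E'
import numpy as np,cv2
from scipy.spatial.transform import Rotation as R
from plant import *
def ray(n,p):
    m=camera_model(n); d=np.linalg.inv(m["intrinsics"])@[p[0],p[1],1]
    return np.array(m["origin"]),R.from_quat(m["orientation"]).as_matrix()@d
def onz(n,p,z):
    o,d=ray(n,p); return o+d*(z-o[2])/d[2]
def tri(p,q):
    (o,d),(a,b)=ray("side",p),ray("top",q)
    t=np.linalg.lstsq(np.c_[d,-b],a-o,rcond=None)[0]
    u,v=o+t[0]*d,a+t[1]*b; return (u+v)/2,np.linalg.norm(u-v)
def proj(n,X):
    m=camera_model(n); c=R.from_quat(m["orientation"]).inv().apply(np.array(X)-m["origin"]); c=c@m["intrinsics"].T
    return c[...,:2]/c[...,2:]
def blob(mask,box):
    x0,x1,y0,y1=box; k=np.zeros_like(mask); k[y0:y1,x0:x1]=mask[y0:y1,x0:x1]
    n,l,s,c=cv2.connectedComponentsWithStats(k); 
    if n<2: return None
    i=1+np.argmax(s[1:,4]); return c[i],s[i]
E
python3 - <<'E'
from h import *
T=cv2.imread("pics/top0.png");S=cv2.imread("pics/side0.png")
def hsv(i): return cv2.cvtColor(i,cv2.COLOR_BGR2HSV)
def brass(i): h=hsv(i); return cv2.inRange(h,(8,80,60),(28,255,255))
def dark(i,t=45): return (i.max(2)<t).astype(np.uint8)*255
rt=blob(brass(T),(275,300,205,230)); rs=blob(brass(S),(285,305,165,185)); print("ring",rt,rs)
print(onz("top",rt[0],.114),onz("side",rs[0],.114),tri(rs[0],rt[0]))
kt=blob(dark(T),(220,242,190,212)); ks=blob(dark(S),(300,318,145,166)); print("knob",kt,ks)
print(onz("top",kt[0],.100),tri(ks[0],kt[0]))
# plate: bright low-sat
g=hsv(T); 
for n,q,w in(("long",(277,253),(429,222)),("short",(285,298),(451,217))): print(n,tri(q,w), onz("top",w,.16 if n=="long" else .105))
# rod head tops: bright patches
for box in((418,440,212,233),(442,462,207,228)):
    p=T[box[2]:box[3],box[0]:box[1]].max(2); print(p[::2,::2])
for nm,c in (("red1",(393,236)),("yel",(416,258.5)),("red2",(438,258.5))): print(nm,onz("top",c,.15))
# stand block top: gray
for n in [("top",[(401,220),(453,205),(461,227),(409,243)])]:
    for p in n[1]: print("stand",onz("top",p,.055))
for p in[(230.7,177.3),(219,221.7),(322,202),(309,248)]: print("plate",onz("top",p,.008))
E
```

```text
ring (array([286.43243243, 216.32432432]), array([282, 212,  10,   9,  37], dtype=int32)) (array([295. , 178.4]), array([293, 177,   5,   3,   5], dtype=int32))
[0.55259464 0.07679163 0.114     ] [0.55659426 0.06681151 0.114     ] (array([0.55488146, 0.07751773, 0.10551727]), np.float64(0.002372319129587114))
knob (array([230.41666667, 202.16666667]), array([227, 199,   8,   7,  36], dtype=int32)) (array([308.94117647, 156.5       ]), array([308, 151,   3,  12,  34], dtype=int32))
[0.59084195 0.20803672 0.1       ] (array([0.59365281, 0.21072077, 0.08645293]), np.float64(0.0011140711001526925))
long (array([ 0.52824477, -0.23699591,  0.15955323]), np.float64(0.0030070714308625904)) [ 0.52671421 -0.23714851  0.16      ]
short (array([ 0.54450262, -0.30363148,  0.10344624]), np.float64(0.0023947819714514556)) [ 0.54313613 -0.30335585  0.105     ]
[[114 112 107 100  92  81  76  74  73  73  73]
 [ 96  86  80  76  74  73  73  73  72  72  73]
 [ 73  72  72  73  72  73  73  74  73  71  73]
 [ 73  74  74  72  71  80  80  73  65  62  67]
 [ 74  74  67  58  81 100  99  80  52  48  51]
 [ 69  6
[... 519 characters left out ...]
  80 104 114]
 [ 52  49  44  52  80  89  84  75  94 114]
 [ 50  51  47  47  57  69  71  72  83 110]
 [ 67  67  69  69  71  72  72  73  75 103]
 [ 72  71  73  71  72  73  72  72  72  94]
 [ 73  72  71  73  73  71  72  73  75  89]]
red1 [ 0.49885542 -0.15865165  0.15      ]
yel [ 0.44876893 -0.20607697  0.15      ]
red2 [ 0.44761526 -0.25397112  0.15      ]
stand [ 0.54469324 -0.19714908  0.055     ]
stand [ 0.57845799 -0.32620556  0.055     ]
stand [ 0.5242126  -0.34143302  0.055     ]
stand [ 0.48867194 -0.21322754  0.055     ]
plate [0.67094822 0.22549947 0.008     ]
plate [0.55676586 0.25401844 0.008     ]
plate [ 0.60103609 -0.00765105  0.008     ]
plate [0.48515591 0.02796255 0.008     ]
```

Emit:
step_arm(
  plan=[
    [0,0,0,-0.12,-1],
    [0,0,0,-0.12,-1],
    [0,0,0,-0.12,-1],
    [0,0,0,-0.12,-1],
    [0,0,0,-0.12,-1],
  ],
)

```text
time: 0.52
tool_pos: [0.2564, -0.5421, 0.2308]
ee_rot: [0.866, 0.5, 0.0, -0.001]
wrist_force: [0.0, -0.4, 1.2]
finger_gap: 0.0851
finger_force: 0.0
```

Emit:
step_arm(
  plan=[
    [0,0,0,-0.12,-1],
    [0,0,0,-0.113,-1],
    [0.04,0.005,0,0,-1],
    [0.04,0.005,0,0,-1],
    [0.04,0.005,0,0,-1],
  ],
)

```text
time: 0.93
tool_pos: [0.3057, -0.4307, 0.2305]
ee_rot: [0.804, 0.594, 0.0, -0.001]
wrist_force: [1.0, 0.8, 0.3]
finger_gap: 0.0848
finger_force: 0.0
```

Emit:
step_arm(
  plan=[
    [0.04,0.005,0,0,-1],
    [0.04,0.005,0,0,-1],
    [0.04,0.005,0,0,-1],
    [0.04,0.005,0,0,-1],
    [0.04,0.005,0,0,-1],
  ],
)

```text
time: 1.35
tool_pos: [0.3882, -0.246, 0.2311]
ee_rot: [0.804, 0.595, -0.0, -0.0]
wrist_force: [0.7, -0.7, 0.4]
finger_gap: 0.0856
finger_force: 0.0
```

Emit:
step_arm(
  plan=[
    [0.041,0.005,0,0,-1],
    [0.041,0.005,0,0,-1],
    [0.041,0.005,0,0,-1],
    [0.041,0.005,0,0,-1],
    [0.041,0.005,0,0,-1],
  ],
)

```text
time: 1.77
tool_pos: [0.472, -0.0571, 0.2312]
ee_rot: [0.804, 0.595, -0.0, 0.0]
wrist_force: [-0.0, -0.6, 0.5]
finger_gap: 0.0852
finger_force: 0.0
```

Emit:
step_arm(
  plan=[
    [0.041,0.005,0,0,-1],
    [0.041,0.005,0,0,-1],
    [0.041,0.005,0,0,-1],
    [0.041,0.005,0,0,-1],
    [0.041,0.005,0,0,-1],
  ],
)

```text
time: 2.18
tool_pos: [0.5557, 0.1317, 0.231]
ee_rot: [0.804, 0.595, -0.0, -0.0]
wrist_force: [0.1, -0.9, 1.1]
finger_gap: 0.0852
finger_force: 0.0
```

Emit:
step_arm(
  plan=[
    [0.041,0.006,0,0,-1],
    [0.041,0.006,0,0,-1],
    [0,0,0,0,-1],
    [0,0,0,0,-1],
    [0,0,0,0,-1],
  ],
)

```text
time: 2.6
tool_pos: [0.5903, 0.2043, 0.2305]
ee_rot: [0.803, 0.595, -0.001, -0.0]
wrist_force: [-1.3, 0.9, 0.8]
finger_gap: 0.0855
finger_force: 0.0
```

```bash
python3 - <<'E'
from h import *
s=sense();print(s["joints"],s["tool_pos"])
k=camera("side");t=camera("top")
f=lambda im,x0,x1,y0,y1,k:cv2.convertScaleAbs(cv2.resize(im[y0:y1,x0:x1,::-1],None,fx=k,fy=k,interpolation=cv2.INTER_CUBIC),alpha=1.6)
cv2.imwrite("pics/d1.png",np.hstack([f(k,250,350,100,230,4),f(t,190,290,150,280,4)]))
E
```

```text
[ 3.33456937e-01  3.62604555e-01  1.94225149e-02  1.22952808e+00
 -3.72192383e-04  2.19961166e+00] [0.59030043 0.204345   0.2304702 ]
```

View pics/d1.png

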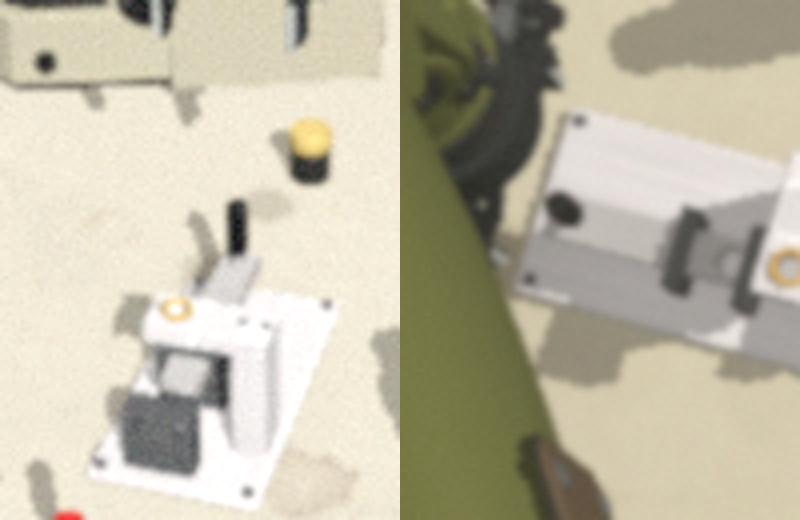

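d1 shows the gripper above the knob: side view fingertips at about (289,104) and (323,105), knob below at (309,157). Now I lower onto it.

Emit:
step_arm(
  plan=[
    [0.005,0,0.035,0,-1],
    [0,0,0.035,0,-1],
    [0,0,0.035,0,-1],
    [0,0,0.03,0,-1],
    [0,0,0.02,0,-1],
  ],
)

```text
time: 3.12
tool_pos: [0.5904, 0.2071, 0.0736]
ee_rot: [0.804, 0.594, -0.002, -0.0]
wrist_force: [-1.5, 0.3, 0.4]
finger_gap: 0.0857
finger_force: 0.0
```

Emit:
step_arm(
  plan=[
    [0,0,0,0,1],
    [0,0,0,0,1],
    [0,0,0,0,1],
    [0,0,0,0,1],
    [0,0,0,0,1],
  ],
)

```text
time: 3.53
tool_pos: [0.5939, 0.2096, 0.0785]
ee_rot: [0.804, 0.595, 0.002, 0.001]
wrist_force: [-0.5, -0.1, 0.1]
finger_gap: 0.0256
finger_force: 0.0
```

Emit:
step_arm(
  plan=[
    [0,0,0,0,1],
    [0,0,0,0,1],
    [0,0,0,0,1],
    [0,0,0,0,1],
    [0,0,0,0,1],
  ],
)

```text
time: 3.95
tool_pos: [0.5947, 0.2094, 0.0785]
ee_rot: [0.804, 0.595, 0.002, 0.001]
wrist_force: [3.2, -2.1, 7.4]
finger_gap: 0.015
finger_force: 58.6
```

Emit:
step_arm(
  plan=[
    [-0.008,0,0,0,1],
    [-0.008,0,0,0,1],
    [-0.008,0,0,0,1],
    [-0.006,0,0,0,1],
    [0,0,0,0,1],
  ],
)

```text
time: 4.37
tool_pos: [0.5858, 0.1799, 0.0784]
ee_rot: [0.804, 0.595, 0.002, 0.001]
wrist_force: [3.3, -2.4, 7.6]
finger_gap: 0.0152
finger_force: 59.4
```

Emit:
step_arm(
  plan=[
    [-0.004,0,0,0,1],
    [-0.003,0,0,0,1],
    [-0.002,0,0,0,1],
    [0,0,0,0,1],
    [0,0,0,0,1],
  ],
)

```text
time: 4.78
tool_pos: [0.5834, 0.1722, 0.0785]
ee_rot: [0.804, 0.595, 0.002, 0.001]
wrist_force: [2.9, -0.5, 7.3]
finger_gap: 0.0153
finger_force: 59.3
```

Emit:
step_arm(
  plan=[
    [-0.002,0,0,0,1],
    [-0.002,0,0,0,1],
    [-0.002,0,0,0,1],
    [0,0,0,0,1],
    [0,0,0,0,1],
  ],
)

```text
time: 5.2
tool_pos: [0.583, 0.1706, 0.0786]
ee_rot: [0.803, 0.596, 0.005, -0.002]
wrist_force: [7.1, 12.3, 0.5]
finger_gap: 0.015
finger_force: 58.8
```

Emit:
step_arm(
  plan=[
    [-0.002,0,0,0,1],
    [-0.002,0,0,0,1],
    [0,0,0,0,1],
    [0,0,0,0,1],
    [0,0,0,0,1],
  ],
)

```text
time: 5.62
tool_pos: [0.583, 0.1706, 0.0787]
ee_rot: [0.802, 0.597, 0.008, -0.004]
wrist_force: [11.2, 23.7, -5.7]
finger_gap: 0.0156
finger_force: 58.9
```

Emit:
step_arm(
  plan=[
    [0.003,0,0,0,1],
    [0.003,0,0,0,1],
    [0,0,0,0,-0.3],
    [0,0,0,0,-0.3],
    [0,0,0,0,-0.3],
  ],
)

```text
time: 6.03
tool_pos: [0.5788, 0.1678, 0.0759]
ee_rot: [0.804, 0.595, -0.001, -0.0]
wrist_force: [-0.2, 0.2, -0.2]
finger_gap: 0.0507
finger_force: 0.0
```

Emit:
step_arm(
  plan=[
    [0,0,0,0,-0.3],
    [0,0,0,0,-0.3],
    [0,0,-0.03,0,-0.3],
    [0,0,-0.04,0,-0.3],
    [0,0,-0.04,0,-0.3],
  ],
)

```text
time: 6.45
tool_pos: [0.5783, 0.1675, 0.1862]
ee_rot: [0.804, 0.595, -0.002, -0.001]
wrist_force: [1.7, 0.5, 0.2]
finger_gap: 0.0552
finger_force: 0.0
```

Emit:
step_arm(
  plan=[
    [0,0,-0.04,0.0,0],
    [0,0,-0.03,-0.11,0],
    [0,0,0,-0.11,0],
    [0,0,0,-0.11,0],
    [0,0,0,-0.11,0],
  ],
)

```text
time: 6.87
tool_pos: [0.5801, 0.168, 0.2571]
ee_rot: [0.652, 0.758, 0.0, 0.0]
wrist_force: [-0.2, -0.5, 0.2]
finger_gap: 0.0428
finger_force: 0.0
```

Emit:
step_arm(
  plan=[
    [-0.039,-0.0113,0,0,0],
    [-0.039,-0.0113,0,0,0],
    [-0.039,-0.0113,0,0,0],
    [-0.039,-0.0113,0,0,0],
    [-0.039,-0.0113,0,0,0],
  ],
)

```text
time: 7.28
tool_pos: [0.551, -0.0346, 0.2561]
ee_rot: [0.654, 0.756, -0.0, -0.0]
wrist_force: [0.4, -0.6, 0.5]
finger_gap: 0.0425
finger_force: 0.0
```

Emit:
step_arm(
  plan=[
    [-0.039,-0.0113,0,0,0],
    [-0.039,-0.0113,0,0,0],
    [-0.039,-0.0113,0,0,0],
    [-0.039,-0.0113,0,0,0],
    [-0.039,-0.0113,0,0,0],
  ],
)

```text
time: 7.7
tool_pos: [0.523, -0.236, 0.2563]
ee_rot: [0.655, 0.756, 0.0, -0.0]
wrist_force: [0.9, 0.2, -0.2]
finger_gap: 0.0427
finger_force: 0.0
```

Emit:
step_arm(
  plan=[
    [0,0,0,0,0],
    [0,0,0,0,0],
    [0,0,0,0,0],
    [0,0,0,0,0],
    [0,0,0,0,0],
  ],
)

```text
time: 8.12
tool_pos: [0.5242, -0.2326, 0.2563]
ee_rot: [0.654, 0.757, 0.0, -0.0]
wrist_force: [0.6, 0.8, -0.4]
finger_gap: 0.0426
finger_force: 0.0
```

```bash
python3 - <<'E'
from h import *
s=sense();print(s["joints"],s["tool_pos"],R.from_quat(s["ee_rot"]).as_matrix())
k=camera("side");t=camera("top")
cv2.imwrite("pics/side1.png",k[:,:,::-1]);cv2.imwrite("pics/top1.png",t[:,:,::-1])
f=lambda im,x0,x1,y0,y1,k:cv2.convertScaleAbs(cv2.resize(im[y0:y1,x0:x1,::-1],None,fx=k,fy=k,interpolation=cv2.INTER_CUBIC),alpha=1.6)
cv2.imwrite("pics/d2.png",np.hstack([f(k,230,330,140,290,4),f(t,210,310,170,320,4)]))
print(proj("side",s["tool_pos"]))
E
```

```text
[-4.17841401e-01  2.55156690e-01 -6.81164908e-02  1.24781766e+00
  2.50145981e-04  1.00710270e+00] [ 0.52419693 -0.23264551  0.25628107] [[-1.45335594e-01  9.89382402e-01 -1.67670887e-04]
 [ 9.89382347e-01  1.45335645e-01  3.48136089e-04]
 [ 3.68808277e-04 -1.15294051e-04 -9.99999925e-01]]
[270.68571843 216.14295042]
```

View pics/d2.png

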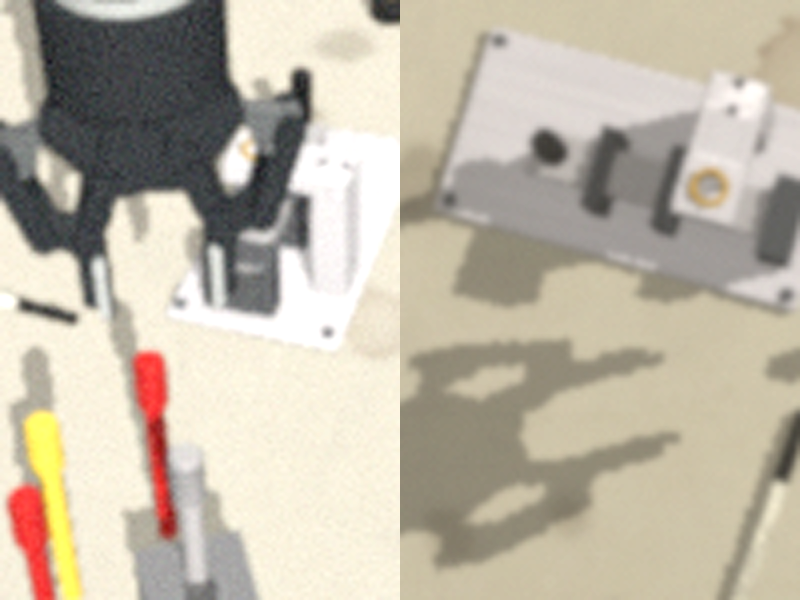

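d2: the tips straddle the long rod's line (side fingertip midpoint (269,216), rod head (277,254)). In the top view the bolt knob has moved to (247.5,207), with the ring at (287,217).

Emit:
step_arm(
  plan=[
    [-0.005,0.0025,0.02,0,0],
    [0,0,0.03,0,0],
    [0,0,0.03,0,0],
    [0,0,0.03,0,0],
    [0,0,0.0225,0,0],
  ],
)

```text
time: 8.63
tool_pos: [0.5265, -0.2372, 0.1216]
ee_rot: [0.654, 0.757, -0.0, -0.001]
wrist_force: [0.2, 0.4, -0.9]
finger_gap: 0.0424
finger_force: 0.0
```

Emit:
step_arm(
  plan=[
    [0,0,0,0,0],
    [0,0,0,0,1],
    [0,0,0,0,1],
    [0,0,0,0,1],
    [0,0,0,0,1],
  ],
)

```text
time: 9.05
tool_pos: [0.5284, -0.2389, 0.1256]
ee_rot: [0.654, 0.756, 0.0, 0.001]
wrist_force: [0.3, 0.2, 1.0]
finger_gap: 0.0167
finger_force: 58.9
```

Emit:
step_arm(
  plan=[
    [0,0,0,0,1],
    [0,0,0,0,1],
    [0,0,0,0,1],
    [0,0,0,0,1],
    [0,0,0,0,1],
  ],
)

```text
time: 9.47
tool_pos: [0.5285, -0.2391, 0.1255]
ee_rot: [0.654, 0.756, 0.001, 0.002]
wrist_force: [-0.0, -0.5, 5.9]
finger_gap: 0.0163
finger_force: 59.2
```

```bash
python3 - <<'E'
from h import *
r=onz("top",(287.2,216.7),.114);k=onz("top",(247.5,206.75),.105);print(r,k,np.linalg.norm((r-k)[:2]))
s=sense();print(s["tool_pos"],s["wrist_force"],s["wrist_torque"])
E
```

```text
[0.55168564 0.07504442 0.114     ] [0.57829472 0.16737544 0.105     ] 0.09608882592795268
[ 0.52845837 -0.23913319  0.12553857] [-0.03661026 -0.49945584  5.93626553] [ 0.07162092  0.05750899 -0.00441827]
```

Emit:
step_arm(
  plan=[
    [0,0,-0.015,0,1],
    [0,0,-0.03,0,1],
    [0,0,-0.035,0,1],
    [0,0,-0.035,0,1],
    [0,0,-0.035,0,1],
  ],
)

```text
time: 9.88
tool_pos: [0.5266, -0.2384, 0.2753]
ee_rot: [0.654, 0.756, -0.0, -0.0]
wrist_force: [1.4, -1.3, -1.3]
finger_gap: 0.0166
finger_force: 59.1
```

Emit:
step_arm(
  plan=[
    [0,0,-0.02,0,1],
    [0.015,0.0035,0,0,1],
    [0.031,0.007,0,0,1],
    [0.031,0.007,0,0,1],
    [0.031,0.007,0,0,1],
  ],
)

```text
time: 10.3
tool_pos: [0.5357, -0.1274, 0.294]
ee_rot: [0.655, 0.756, 0.0, 0.0]
wrist_force: [1.6, 0.0, -1.3]
finger_gap: 0.0161
finger_force: 59.1
```

Emit:
step_arm(
  plan=[
    [0.031,0.007,0,0,1],
    [0.031,0.007,0,0,1],
    [0.031,0.007,0,0,1],
    [0.031,0.007,0,0,1],
    [0.031,0.007,0,0,1],
  ],
)

```text
time: 10.72
tool_pos: [0.548, 0.0317, 0.2939]
ee_rot: [0.654, 0.756, -0.0, 0.0]
wrist_force: [0.6, -0.3, -1.6]
finger_gap: 0.0165
finger_force: 59.1
```

Emit:
step_arm(
  plan=[
    [0.03,0.007,0,0,1],
    [0.015,0.0025,0,0,1],
    [0,0,0,0,1],
    [0,0,0,0,1],
    [0,0,0,0,1],
  ],
)

```text
time: 11.13
tool_pos: [0.5511, 0.0755, 0.2937]
ee_rot: [0.654, 0.756, -0.0, 0.0]
wrist_force: [1.1, 0.2, -1.2]
finger_gap: 0.0165
finger_force: 59.1
```

Emit:
step_arm(
  plan=[
    [0,0,0.02,0,1],
    [0,0,0.015,0,1],
    [0,0,0.01,0,1],
    [0,0,0,0,1],
    [0,0,0,0,1],
  ],
)

```text
time: 11.55
tool_pos: [0.5509, 0.0753, 0.2486]
ee_rot: [0.655, 0.756, -0.0, -0.0]
wrist_force: [0.3, -0.6, -2.0]
finger_gap: 0.0163
finger_force: 59.0
```

```bash
python3 - <<'E'
from h import *
s=sense();print(s["tool_pos"],s["wrist_force"])
k=camera("side");t=camera("top")
cv2.imwrite("pics/side2.png",k[:,:,::-1]);cv2.imwrite("pics/top2.png",t[:,:,::-1])
f=lambda im,x0,x1,y0,y1,k:cv2.convertScaleAbs(cv2.resize(im[y0:y1,x0:x1,::-1],None,fx=k,fy=k,interpolation=cv2.INTER_CUBIC),alpha=1.6)
cv2.imwrite("pics/d3.png",np.hstack([f(k,260,330,100,210,5),f(t,250,330,160,270,5)]))
T=s["tool_pos"];print(proj("side",T-[0,0,.1155]),proj("side",T))
E
```

```text
[0.55092671 0.07525281 0.24864416] [ 0.2834295  -0.57445738 -2.03706403]
[292.69763753 170.78171656] [290.88943984 132.98202732]
```

View pics/d3.png

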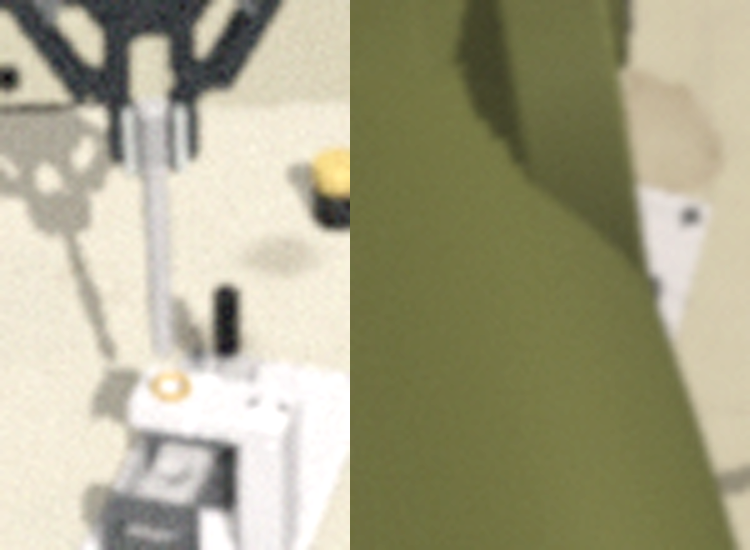

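d3 (side): the rod hangs from the gripper with its tip at about (292.4,170.4); the ring is centred at (294.2,177.2). The arm blocks the top view there. I'll refine the numbers from the pictures already taken.

```bash
python3 - <<'E'
from h import *
L=lambda n:cv2.imread(f"pics/{n}.png").astype(float)
def sub(im,box,w):
    x0,x1,y0,y1=box; W=np.clip(w(im[y0:y1,x0:x1]),0,None); Y,X=np.mgrid[y0:y1,x0:x1]
    return np.array([(W*X).sum(),(W*Y).sum()])/W.sum()
# ring: brass chroma = (R+G)/2-B, above background
def br(p): c=p[...,2]-p[...,0]; return c-20
for n,box in(("top0",(277,298,207,228)),("top1",(277,298,207,228)),("side0",(286,303,169,187)),("side1",(286,303,169,187)),("side2",(286,303,170,187))):
    im=L(n);c=sub(im,box,br);cam=n[:-1]
    print(n,c,onz(cam,c,.114)); 
im=L("top0")
print((im[208:226,279:297,2]-im[208:226,279:297,0]).astype(int))
c=sub(im,(424,435,216,229),lambda p:p.max(2)-78); print("rod",c,onz("top",c,.16))
c2=sub(im,(446,457,211,222),lambda p:p.max(2)-78); print("short",c2,onz("top",c2,.105))
# shaft columns in side2
im=L("side2"); g=im.max(2)
for y in range(134,174,3): print(y,g[y,282:302].astype(int))
E
```

```text
top0 [286.55217391 216.43695652] [0.5523281 0.0765206 0.114    ]
top1 [286.59193955 216.41393787] [0.55237907 0.07642884 0.114     ]
side0 [293.87215909 176.80965909] [0.55338701 0.07391116 0.114     ]
side1 [291.30530973 177.27876106] [0.54654222 0.07193704 0.114     ]
side2 [293.87394958 176.84453782] [0.55339594 0.07375566 0.114     ]
[[ 3  3  5  5  6  6  7  6  6  7  7  7  5  6  7  6  6  6]
 [ 1  3  4  6  7  6  6  5  8  7  7  5  6  6  6  7  7  6]
 [ 2  3  5  6  7  7  8  8  9  8  8  7  5  7  6  7  5  6]
 [ 3  5  5  7  7  9 13 16 18 19 14 10  7  6  7  6  6  7]
 [ 3  4  6  8 12 18 29 34 38 37 30 20 12  8  7  6  6  6]
 [ 2  5  6 12 24 35 40 36 34 40 42 35 21 10  6  7  7  6]
 [ 3  6  8 18 38 41 28 17 15 19 32 40 32 15  9  7  6  6]
 [ 5  7 10 26 47 35 16  9  8 10 19 35 39 20 10  7  7  7]
 [ 5  7 12 34 50 30 13  8  7  8 14 32 40 22 10  7  5  6]
 [ 6  6 13 36 50 32 13  9  7  8 15 33 40 21  9  6  6  7]
 [ 6  7 11 29 47 38 21 12  9 12 23 40 37 18  9  6  6  5]
 [ 6  6  9 18 36 44 34 24 21 25 35 41 28 13  8  7  5  5]
 [ 5  6  8 10 19 36 42 40 40 41 42 31 17  9  7  5  5  4]
 [ 6  7  7  6 11 16
[... 926 characters left out ...]
150]
152 [151 151 154 153 151 153 151 134 130 132 135 136 145 155 155 152 148 152
 153 154]
155 [152 151 152 153 152 152 150 134 124 130 138 137 147 153 153 153 153 154
 153 153]
158 [149 148 151 151 154 154 152 137 123 133 135 134 142 150 150 150 154 153
 151 150]
161 [151 152 154 155 150 152 154 137 125 132 135 129 118 110 112 130 145 151
 153 148]
164 [150 154 152 154 155 153 153 142 129 132 137 129 114 108 102 104 124 132
 136 137]
167 [139 151 153 153 152 154 152 150 135 132 135 134 120 108  97  95  96  95
 112 118]
170 [116 139 151 151 153 151 149 153 144 137 138 137 136 138 126 107  91  75
  87 106]
173 [135 132 134 134 137 143 152 153 158 158 155 157 154 148 141 135 127 121
 125 138]
```

Emit:
step_arm(
  plan=[
    [-0.0008,0.0022,0,0,1],
    [0,0,0,0,1],
    [0,0,0.01,0,1],
    [0,0,0.008,0,1],
    [0,0,0.005,0,1],
  ],
)

```text
time: 12.07
tool_pos: [0.553, 0.0757, 0.2242]
ee_rot: [0.654, 0.756, -0.001, -0.001]
wrist_force: [-0.1, -0.0, -1.5]
finger_gap: 0.0165
finger_force: 59.1
```

Emit:
step_arm(
  plan=[
    [0,0,0.003,0,1],
    [0,0,0.002,0,1],
    [0,0,0,0,1],
    [0,0,0,0,1],
    [0,0,0,0,1],
  ],
)

```text
time: 12.48
tool_pos: [0.5538, 0.0757, 0.2211]
ee_rot: [0.654, 0.756, 0.0, 0.0]
wrist_force: [-1.8, -0.0, -1.6]
finger_gap: 0.0165
finger_force: 59.1
```

Emit:
step_arm(
  plan=[
    [0,-0.0006,0.004,0,1],
    [0,0,0.006,0,1],
    [0,0,0.006,0,1],
    [0,0,0.004,0,1],
    [0,0,0,0,1],
  ],
)

```text
time: 12.9
tool_pos: [0.5524, 0.0754, 0.1994]
ee_rot: [0.654, 0.756, -0.001, -0.0]
wrist_force: [0.3, -1.0, -1.8]
finger_gap: 0.0162
finger_force: 59.1
```

Emit:
step_arm(
  plan=[
    [0,0,0.006,0,1],
    [0,0,0.006,0,1],
    [0,0,0.004,0,1],
    [0,0,0,0,1],
    [0,0,0,0,1],
  ],
)

```text
time: 13.32
tool_pos: [0.5527, 0.0755, 0.1844]
ee_rot: [0.654, 0.756, -0.0, -0.0]
wrist_force: [0.7, 0.4, -1.9]
finger_gap: 0.0165
finger_force: 59.1
```

```bash
python3 - <<'E'
from h import *
s=sense();print(s["tool_pos"],s["wrist_force"],s["wrist_torque"])
k=camera("side");cv2.imwrite("pics/side3.png",k[:,:,::-1])
f=lambda im,x0,x1,y0,y1,k:cv2.convertScaleAbs(cv2.resize(im[y0:y1,x0:x1,::-1],None,fx=k,fy=k,interpolation=cv2.INTER_CUBIC),alpha=1.6)
cv2.imwrite("pics/d4.png",f(k,255,335,120,220,6))
E
```

```text
[0.55272277 0.07553511 0.18442698] [ 0.69201678  0.4420747  -1.92589158] [ 2.32789435e-02  1.29492853e-02 -4.66682758e-05]
```

View pics/d4.png

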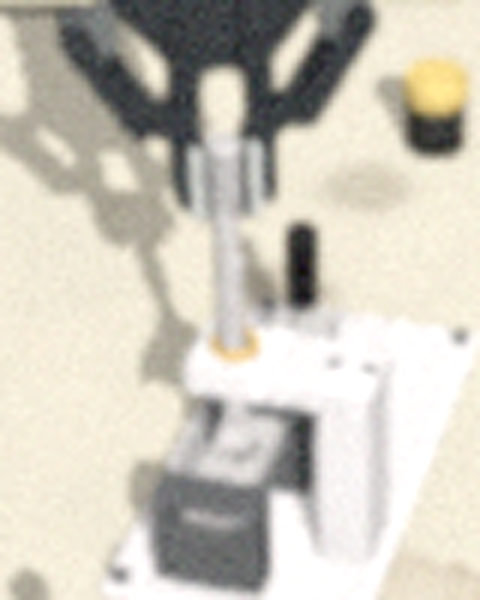

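d4: the shaft runs into the brass ring at side (294,177), with no contact force. Going on into the bolt's bore.

Emit:
step_arm(
  plan=[
    [0,0,0.006,0,1],
    [0,0,0.006,0,1],
    [0,0,0.005,0,1],
    [0,0,0.004,0,1],
    [0,0,0,0,1],
  ],
)

```text
time: 13.78
tool_pos: [0.5524, 0.0754, 0.1625]
ee_rot: [0.654, 0.756, -0.001, -0.0]
wrist_force: [-0.3, -0.6, -1.1]
finger_gap: 0.0164
finger_force: 59.1
```

Emit:
step_arm(
  plan=[
    [0,0,0.004,0,1],
    [0,0,0.004,0,1],
    [0,0,0.003,0,1],
    [0,0,0,0,1],
    [0,0,0,0,1],
  ],
)

```text
time: 14.2
tool_pos: [0.5528, 0.0756, 0.1526]
ee_rot: [0.654, 0.756, -0.0, -0.0]
wrist_force: [0.3, 0.3, -1.9]
finger_gap: 0.0162
finger_force: 59.1
```

Emit:
step_arm(
  plan=[
    [0,0,0.005,0,1],
    [0,0,0.005,0,1],
    [0,0,0.003,0,1],
    [0,0,0,0,1],
    [0,0,0,0,1],
  ],
)

```text
time: 14.62
tool_pos: [0.5527, 0.0755, 0.1394]
ee_rot: [0.654, 0.756, -0.0, -0.0]
wrist_force: [-0.3, -1.0, -0.9]
finger_gap: 0.0165
finger_force: 59.1
```

Emit:
step_arm(
  plan=[
    [0,0,0,0,1],
    [0,0,0,0,1],
    [0,0,0,0,1],
    [0,0,0,0,1],
    [0,0,0,0,1],
  ],
)

```text
time: 15.03
tool_pos: [0.553, 0.0756, 0.1399]
ee_rot: [0.654, 0.756, 0.0, 0.0]
wrist_force: [-0.9, 0.0, -2.4]
finger_gap: 0.0161
finger_force: 59.1
```

```bash
python3 - <<'E'
from h import *
s=sense();T=s["tool_pos"];print(T,s["wrist_force"])
k=camera("side")
print("head top/bottom px if tip .024",proj("side",[T[0],T[1],.174]),proj("side",[T[0],T[1],.139]))
cv2.imwrite("pics/d5.png",cv2.convertScaleAbs(cv2.resize(k[130:220,255:335,::-1],None,fx=6,fy=6,interpolation=cv2.INTER_CUBIC),alpha=1.6))
E
```

```text
[0.55304823 0.07560433 0.13991891] [-0.85689409  0.01992301 -2.37246356]
head top/bottom px if tip .024 [292.91138281 157.97745688] [293.41610426 168.91365632]
```

View pics/d5.png

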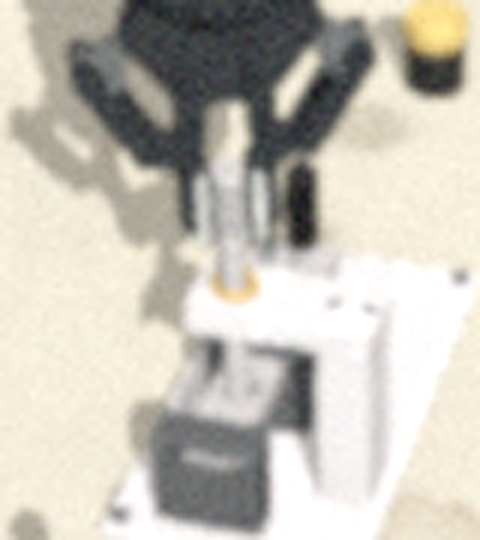

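d5: the head top is at side (293,157.5), against 158 predicted for a tip at 24 mm. The shaft passes through the ring and into the bolt. I'll hand it in.

```bash
python3 -c "
from plant import *
print(hand_in())"
```

```text
the job is handed in; nothing more can be done
None
```

The job is handed in: the bolt was pushed home against its stop, and the long rod passes through both bushings, held upright by its head with its tip about 24 mm above the bench, midway between the bolt's underside and the base plate. The verdict wasn't shown.

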